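Line up the glaze test tiles by shade

ROBOT

A 6-joint arm with a two-finger parallel gripper is mounted at the origin on a cart in front of the work surface, level with it; the furniture and walls round the work are solid. World frame = base frame: x ahead of the robot, y to its left, z up, the work surface at z = 0. Lengths are in m, angles in rad, forces in N, time in s.
With the tool pointing down it reaches from about 0.275 to 0.825 m from the base axis. Payload 4.9 kg.
Tool frame: the origin (TCP) lies midway between the tips of the shut fingers; the grasp point (between the pads) lies 19 mm behind it (grip_point_offset is the distance from the TCP to the grasp point, in m); z points along the fingers, x is the direction in which the jaws open and shut, and the axes are right-handed (so a half turn about z gives the same grasp; the last joint's range is limited). The gripper opens to 85 mm and grips with 20 to 120 N. Pads are 22 mm wide; open, the fingers measure 114 mm over their backs; the gripper's body (76 mm by 85 mm) begins 54 mm behind the grasp point. The pads swing forward as they close: fully open they stand 13 mm farther back than shut.
Start: joints at [1.178, 0.326, -0.193, 1.052, 0, 1.437], TCP at [0.141, 0.532, 0.231] pointing down, gripper open.
Joint ranges: [-2.65, 2.65], [-0.97, 1.79], [-1.3, 1.35], [-1.93, 2.1], [-1.47, 1.37], [-3.14, 3.14]. Speed limits (rad/s): [2.57, 2.57, 3.14, 3.14, 3.14, 3.14].

INTERFACE

Orientations are given as a rotation vector (axis times angle).
In Python, from cell import * gives the robot as it stands. Calls block until the motion is done:
- movep(position, orientation): joint-space move of the TCP to a pose.
- move_l(position, velocity=0.15, rot=None, until_force=None): straight line of the TCP; rot=None keeps the orientation; velocity is the mean speed in m/s. With until_force (N) it stops when the force on the tool has changed by that much, and returns True; else False.
- set_joints(angles): joint-space move.
- let_go() and grab(newtons=None): open the fingers fully, or close them until they stop; newtons is the grip in N (None keeps the last).
- sleep(seconds).
- ik(position, orientation): joint angles nearest the present ones, or None.
- get_state(): the state.
- grab_frame(name): name is "side" or "top" or "wrist"; returns a dict with "img" (480x640x3 uint8, red, green, blue), "fx", "fy", "cx", "cy" (pixels), "cam_to_world" (4x4, takes a point from camera to world coordinates); the wrist camera has in their place "T_tool_cam" (4x4, takes a point from camera to tool coordinates, whose origin is the TCP and whose axes are the tool frame's). Camera axes: x right, y down, z forward; pixel columns grow to the right and rows downward; lengths in m; the calibration is good to about 2 mm. A picture is of the moment at which its call begins: read the wrist's pose just before it. There is no depth.
A pose or a line that the arm cannot do raises MotionError and nothing moves.
- sign_off(): hands the job in, once; it reports no verdict.
Trained networks look in the newest picture that a camera, given by its name, has taken for a name from the list of things; names that differ only in an ending like _2 or _b are one class to them, and where a whole thing is asked for, a point or a joint stands for the part that bears it (a point fixed in the world has none). Each returns a list of dicts, best first, with "score" (0 to 1); they miss things now and then, are a little off and sometimes report something else, mostly with a low value. They report only what shows in the picture. A call takes as long as a camera call. They do not tell look-alikes from the thing itself.
- spot_in(camera, name): "centre" ([column, row] in pixels, amid what is visible of it).
- silhouettes(camera, name): "mask" (480x640 bool, what is visible of it) and "centre" ([column, row] in pixels, amid what is visible of it).
- tip_of(camera, name): "centre" ([column, row] in pixels: a listed point, or the origin of a listed thing).
The state is a dict: "clock": time; "q": joint angles; "joint_velocities": joint speeds; "tau": joint torques, N m; "position": TCP position; "eef_rot": TCP orientation; "contact_force": force on the tool from outside, world axes, zero at the start; "wrist_torque": the same for the moment, N m; "finger_gap": opening from 0.0 (shut) to 1.0 (fully open).
Only numpy, scipy, OpenCV 4.12 (cv2) and the standard library are available. Lean on these libraries where they do the work, as an engineer would, in place of code of your own. Each camera call takes 0.05 s, during which the arm holds its last target.

TASK

Stand the four glaze test tiles on the four cork pads of the wooden display strip in order of shade: the white tile on the pad next to the white button, then light blue, then mid blue, and the near-black one on the pad next to the black button. Set each tile upright in the middle of its pad, its wide faces running along the strip, without knocking any tile over, and leave the clay cup where it stands.

Things in the scene. Friction and masses are not known exactly. Their poses are not given: they have to be found in the camera images.
- tile_white: Loose upright clay test tile, plain white glaze, about 90 g. An upside-down T: foot 36 (x) by 44 (y) by 8 mm high with a bare buff rim; across its middle stands a plate 12 mm thick (x), 44 mm wide (y), top edge 58 mm above the underside; front and back alike. Plate and middle of the foot's top are glazed. Origin: centre of the underside; z up, x through the plate's thickness.
- tile_light: Loose upright clay test tile, light sky-blue glaze, about 90 g. An upside-down T: foot 36 (x) by 44 (y) by 8 mm high with a bare buff rim; across its middle stands a plate 12 mm thick (x), 44 mm wide (y), top edge 58 mm above the underside; front and back alike. Plate and middle of the foot's top are glazed. Origin: centre of the underside; z up, x through the plate's thickness.
- tile_mid: Loose upright clay test tile, strong mid blue glaze, about 90 g. An upside-down T: foot 36 (x) by 44 (y) by 8 mm high with a bare buff rim; across its middle stands a plate 12 mm thick (x), 44 mm wide (y), top edge 58 mm above the underside; front and back alike. Plate and middle of the foot's top are glazed. Origin: centre of the underside; z up, x through the plate's thickness.
- tile_dark: Loose upright clay test tile, very dark navy, nearly black glaze, about 90 g. An upside-down T: foot 36 (x) by 44 (y) by 8 mm high with a bare buff rim; across its middle stands a plate 12 mm thick (x), 44 mm wide (y), top edge 58 mm above the underside; front and back alike. Plate and middle of the foot's top are glazed. Origin: centre of the underside; z up, x through the plate's thickness.
- pad_a: One of four flat brown cork pads fixed in a straight row, centres 72 mm apart, on a pale wooden strip (74 x 390 mm, 12 mm high) on the table. End pad, at the left end of the row as seen from the robot. Pad 50 (x) by 56 (y) by 3 mm. Origin: centre of its underside; a tile on it has its underside 15 mm above the table. x runs across the strip, y along it.
- pad_b: One of four flat brown cork pads fixed in a straight row, centres 72 mm apart, on a pale wooden strip (74 x 390 mm, 12 mm high) on the table. Second from the left. Pad 50 (x) by 56 (y) by 3 mm. Origin: centre of its underside; a tile on it has its underside 15 mm above the table. x runs across the strip, y along it.
- pad_c: One of four flat brown cork pads fixed in a straight row, centres 72 mm apart, on a pale wooden strip (74 x 390 mm, 12 mm high) on the table. Third from the left. Pad 50 (x) by 56 (y) by 3 mm. Origin: centre of its underside; a tile on it has its underside 15 mm above the table. x runs across the strip, y along it.
- pad_d: One of four flat brown cork pads fixed in a straight row, centres 72 mm apart, on a pale wooden strip (74 x 390 mm, 12 mm high) on the table. End pad, at the right end of the row. Pad 50 (x) by 56 (y) by 3 mm. Origin: centre of its underside; a tile on it has its underside 15 mm above the table. x runs across the strip, y along it.
- button_white: White glazed button, 28 mm across and 8 mm high, fixed on the strip beyond one of the two end pads (57 mm from that pad's centre): it marks the white end of the row. A like black button is fixed at the other end. Which end is which varies. Origin: centre of its underside, 12 mm above the table.
- cup: Small biscuit-fired clay cup with a blue painted band, 67 mm across, 61 mm high, standing loose to the left of the strip; not to be disturbed. Origin: centre of its underside.
Not all that is in view belongs to the job. Leave any green or yellow look-alike of the tile_mid alone.

How it is judged:
At the end, for the whole second after the job is handed in: From the white button on: white, light blue, mid blue, near-black tile, each resting on its own pad within 12 mm of its centre, upright within 0.1 rad, wide faces within 0.21 rad of the strip's direction, released and at rest; the cup upright within 30 mm of where it was (((horizontal distance between button_white and pad_a below 0.1 m and horizontal distance between tile_white and pad_a below 0.012 m and z of tile_white in the frame of pad_a between 0 and 0.007 m and angle between the x axis of tile_white and the x axis of pad_a, either way round below 0.21 rad and horizontal distance between tile_light and pad_b below 0.012 m and z of tile_light in the frame of pad_b between 0 and 0.007 m and angle between the x axis of tile_light and the x axis of pad_b, either way round below 0.21 rad and horizontal distance between tile_mid and pad_c below 0.012 m and z of tile_mid in the frame of pad_c between 0 and 0.007 m and angle between the x axis of tile_mid and the x axis of pad_c, either way round below 0.21 rad and horizontal distance between tile_dark and pad_d below 0.012 m and z of tile_dark in the frame of pad_d between 0 and 0.007 m and angle between the x axis of tile_dark and the x axis of pad_d, either way round below 0.21 rad) or (horizontal distance between button_white and pad_d below 0.1 m and horizontal distance between tile_white and pad_d below 0.012 m and z of tile_white in the frame of pad_d between 0 and 0.007 m and angle between the x axis of tile_white and the x axis of pad_d, either way round below 0.21 rad and horizontal distance between tile_light and pad_c below 0.012 m and z of tile_light in the frame of pad_c between 0 and 0.007 m and angle between the x axis of tile_light and the x axis of pad_c, either way round below 0.21 rad and horizontal distance between tile_mid and pad_b below 0.012 m and z of tile_mid in the frame of pad_b between 0 and 0.007 m and angle between the x axis of tile_mid and the x axis of pad_b, either way round below 0.21 rad and horizontal distance between tile_dark and pad_a below 0.012 m and z of tile_dark in the frame of pad_a between 0 and 0.007 m and angle between the x axis of tile_dark and the x axis of pad_a, either way round below 0.21 rad)) and angle between each of tile_white, tile_light, tile_mid, tile_dark, cup's own z axis and vertical below 0.1 rad and linear speed of each of tile_white, tile_light, tile_mid, tile_dark below 0.02 m/s and distance of cup from where it was at the start of the episode below 0.03 m); the robot touches nothing.
It fails at once if a tile is knocked over (angle between any of tile_white, tile_light, tile_mid, tile_dark's own z axis and vertical above 0.7 rad).
It fails at once if the cup is displaced or tipped (distance of cup from where it was at the start of the episode above 0.03 m or angle between cup's own z axis and vertical above 0.35 rad).
It also fails if it takes over 96 s, if anything falls off the work surface, if the arm or the gripper's body presses on something with over 40 N, if the wrist force passes 120 N, or if a joint passes its speed limit or range.

## Working session

There is one attempt and no reset: what is moved stays moved. The work goes in short steps, each a Python script; the robot and the scene stay as the last script left them, time stands still between calls to the robot, and variables do not carry over. Pictures are saved under pics/ and viewed, and the job is handed in when it is done.

```bash
mkdir -p pics; ls; python3 - <<'E'
from cell import *
import cv2
for c in ["side","top","wrist"]:
    f=grab_frame(c); cv2.imwrite(f"pics/{c}0.png",f["img"][:,:,::-1])
    print(c,f["fx"],f["cx"],f["cy"],f.get("cam_to_world",f.get("T_tool_cam")))
    if c!="wrist":
        for n in ["tile_white","tile_light","tile_mid","tile_dark","pad_a","button_white","cup"]:
            print(n,[(d["score"],[round(v) for v in d["centre"]]) for d in tip_of(c,n)])
s=get_state();print(s["clock"],s["position"],s["eef_rot"])
E
```

```text
pics
side 496.24741593347636 320.2087469895607 241.96743327073344 [[-0.99984204 -0.00730206  0.01620405  0.49259767]
 [-0.0167302   0.69441276 -0.71938239  0.73605611]
 [-0.00599933 -0.71953985 -0.69442524  0.66351751]
 [ 0.          0.          0.          1.        ]]
tile_white [(0.74, [352, 275])]
tile_light [(0.91, [357, 332])]
tile_mid [(0.97, [401, 206]), (0.8, [388, 247]), (0.63, [357, 220])]
tile_dark [(0.69, [345, 178]), (0.57, [274, 210])]
pad_a [(0.88, [273, 235]), (0.85, [278, 166]), (0.83, [272, 188]), (0.56, [270, 210])]
button_white [(0.66, [268, 260])]
cup [(0.85, [220, 374])]
top 547.8659054171769 327.44720892145415 244.30516712049138 [[ 0.00461081 -0.9938746   0.11041747  0.37659958]
 [-0.99997717 -0.00403714  0.0054185   0.08010386]
 [-0.00493954 -0.11043993 -0.99387053  1.18753699]
 [ 0.          0.          0.          1.        ]]
tile_white [(0.8, [313, 267])]
tile_light [(0.59, [249, 278])]
tile_mid [(0.86, [381, 277]), (0.82, [398, 321]), (0.61, [347, 303])]
tile_dark [(0.77, [442, 267])]
pad_a [(0.85, [450, 194]), (0.8, [348, 200]), (0.64, [381, 201]), (0.61, [415, 195]), (0.25, [249, 273])]
button_white [(0.5, [323, 199])]
cup [(0.65, [217, 181]), (0.4, [442, 270])]
wrist 371.2788734448355 311.8498715552204 239.8555479241976 [[ 9.99999852e-01 -4.50945555e-04 -3.04249397e-04 -8.08742781e-04]
 [ 5.25303451e-04  9.45813099e-01  3.24711112e-01 -8.36784877e-02]
 [ 1.41336032e-04 -3.24711224e-01  9.45813196e-01 -1.42349563e-01]
 [ 0.00000000e+00  0.00000000e+00  0.00000000e+00  1.00000000e+00]]
0.85 [0.14076088 0.53171431 0.23130046] [-2.48952385e+00 -1.91618147e+00 -3.76541482e-05]
```

View pics/side0.png

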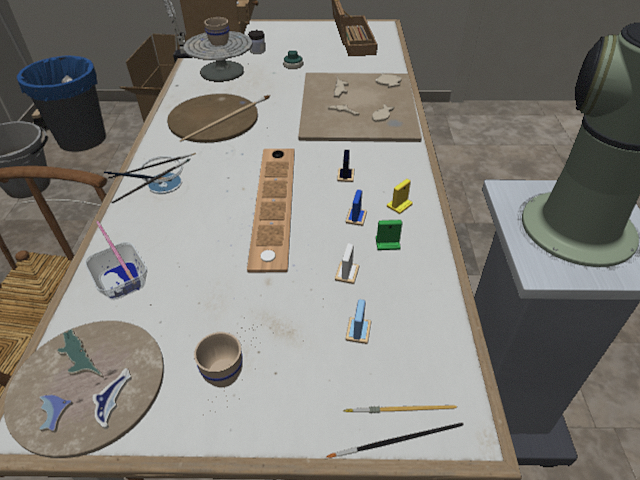

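View pics/top0.png

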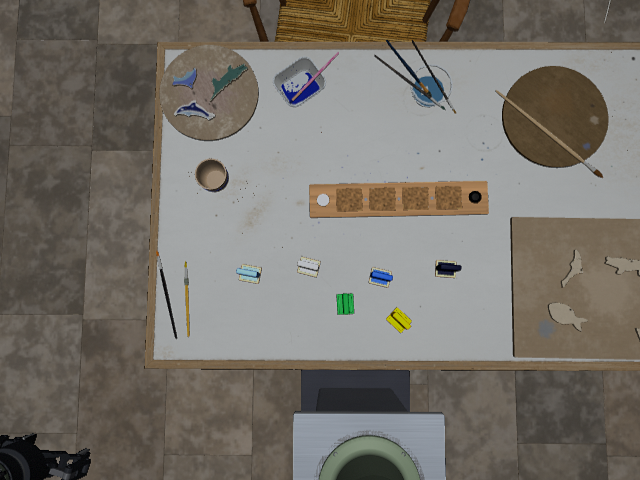

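```bash
cat > h.py <<'E'
from cell import *
import numpy as np, cv2
from scipy.spatial.transform import Rotation as R
from scipy.optimize import minimize
def down(phi): # tool x dir at angle phi in world, tool z down
    x=np.array([np.cos(phi),np.sin(phi),0]);z=np.array([0,0,-1.]);y=np.cross(z,x)
    return R.from_matrix(np.c_[x,y,z]).as_rotvec()
def shot(c,fn=None):
    s=get_state(); f=grab_frame(c)
    if c=="wrist":
        T=np.eye(4);T[:3,:3]=R.from_rotvec(s["eef_rot"]).as_matrix();T[:3,3]=s["position"]
        f["cam_to_world"]=T@f["T_tool_cam"]
    if fn: cv2.imwrite("pics/"+fn,f["img"][:,:,::-1])
    return f
def proj(f,P):
    W=np.linalg.inv(f["cam_to_world"]);p=np.atleast_2d(P)@W[:3,:3].T+W[:3,3]
    return np.c_[f["fx"]*p[:,0]/p[:,2]+f["cx"],f["fy"]*p[:,1]/p[:,2]+f["cy"]]
def back(f,uv,z):
    C=f["cam_to_world"];d=C[:3,:3]@[(uv[0]-f["cx"])/f["fx"],(uv[1]-f["cy"])/f["fy"],1]
    return C[:3,3]+d*(z-C[2,3])/d[2]
def box(sx,sy,z0,z1):
    return np.array([[a*sx/2,b*sy/2,z] for a in(-1,1) for b in(-1,1) for z in(z0,z1)])
TILE=[box(.036,.044,0,.008),box(.012,.044,.008,.058)]
def render(f,parts,x,y,yaw,z,S=4):
    m=np.zeros((480*S,640*S),np.uint8)
    c,s=np.cos(yaw),np.sin(yaw);Rz=np.array([[c,-s,0],[s,c,0],[0,0,1]])
    for P in parts:
        q=proj(f,P@Rz.T+[x,y,z]); h=cv2.convexHull(((q+.5)*S).astype(np.int32)); cv2.fillConvexPoly(m,h,255)
    return cv2.resize(m,(640,480),interpolation=cv2.INTER_AREA)/255.
def fit(fms,parts,x,y,z,yaws=np.arange(-1.5,1.5,.25)):
    def cost(p):
        t=0
        for f,m in fms:
            r=render(f,parts,p[0],p[1],p[2],z); t+=1-np.minimum(r,m).sum()/np.maximum(r,m).sum()
        return t/len(fms)
    y0=min(yaws,key=lambda a:cost([x,y,a])); 
    for k in range(2):
        sim=np.array([[x,y,y0],[x+.006,y,y0],[x,y+.006,y0],[x,y,y0+.12]])
        r=minimize(cost,[x,y,y0],method="Nelder-Mead",options=dict(initial_simplex=sim,xatol=1e-5,fatol=1e-5,maxiter=120)); x,y,y0=r.x
    return r.x,r.fun
E
python3 - <<'E'
from h import *
import time
p=[.40,-.0,.32]
for phi in (np.pi/2,-np.pi/2): print(phi, ik(p,down(phi)))
q=ik(p,down(np.pi/2))
movep(p,down(np.pi/2)); print(get_state()["clock"],get_state()["position"])
f=shot("wrist","w1.png")
for n in ["tile_white","tile_light","tile_mid","tile_dark","pad_a","button_white","cup"]:
    z=.012 if n[0] in"pb" else 0
    print(n,[(d["score"],[round(v) for v in d["centre"]],np.round(back(f,d["centre"],z),4)[:2]) for d in tip_of("wrist",n)])
E
```

```text
1.5707963267948966 [-0.18505439 -0.0078047  -0.36841082  1.21019021  0.         -0.18505439]
-1.5707963267948966 [-0.18505439 -0.0078047  -0.36841082  1.21019021  0.          2.95653826]
2.9917 [0.4000416  0.00046528 0.31992667]
tile_white [(0.65, [409, 229], array([0.4603, 0.1268]))]
tile_light [(0.86, [514, 220], array([0.4469, 0.2603])), (0.53, [188, 334], array([ 0.6191, -0.1794]))]
tile_mid [(0.95, [352, 166], array([0.3792, 0.0485])), (0.84, [292, 213], array([ 0.4382, -0.0259])), (0.57, [259, 138], array([ 0.3459, -0.0643]))]
tile_dark [(0.7, [184, 225], array([ 0.4549, -0.1659]))]
pad_a [(0.91, [291, 328], array([ 0.6011, -0.0297])), (0.7, [186, 333], array([ 0.6094, -0.1767])), (0.63, [340, 331], array([0.6049, 0.0396])), (0.55, [236, 332], array([ 0.6069, -0.1059]))]
button_white [(0.64, [382, 328], array([0.6006, 0.0975]))]
cup [(0.64, [538, 354], array([0.653 , 0.3329]))]
```

View pics/w1.png

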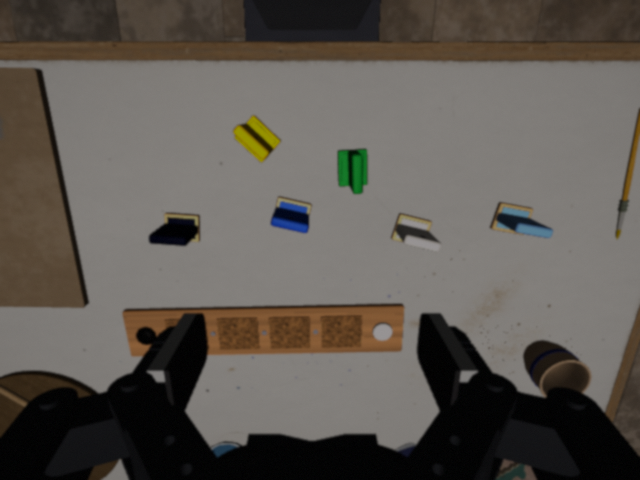

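The wrist view shows all the tiles: dark (180,228), mid (292,213), white (415,232) and light (522,222). The white button is at (382,331), the +y end, so pad_a gets white. Next I'll fit the poses.

```bash
cat > pose.py <<'E'
from h import *
G={"tile_white":(.46,.127),"tile_light":(.447,.26),"tile_mid":(.438,-.026),"tile_dark":(.455,-.166)}
def masks(cam,f,n,xy):
    best=None
    for d in silhouettes(cam,n):
        g=back(f,d["centre"],.02)[:2]
        e=np.hypot(*(g-xy))
        if e<.035 and (best is None or e<best[0]): best=(e,d["mask"].astype(float),d["score"])
    return best
E
python3 - <<'E'
from pose import *
import json
F={c:shot(c,c+"2.png") for c in ("wrist","top","side")}
res={}
for n,xy in G.items():
    allm=[]
    for c in F:
        b=masks(c,F[c],n,np.array(xy))
        if b is None: print(n,c,"none");continue
        p,e=fit([(F[c],b[1])],TILE,xy[0],xy[1],0); print(n,c,round(b[2],2),np.round(p,4),round(e,3)); allm.append((F[c],b[1]))
    p,e=fit(allm,TILE,xy[0],xy[1],0); print("  ALL",np.round(p,4),round(e,3)); res[n]=list(p)
for c in F:
    P=[back(F[c],d["centre"],.012 if 1 else 0)[:2] for d in tip_of(c,"pad_a") if d["score"]>.4]
    B=[back(F[c],d["centre"],.012)[:2] for d in tip_of(c,"button_white")]
    P=np.array(sorted(P,key=lambda a:-a[1])); print(c,np.round(P,4).tolist(),np.round(B,4).tolist())
    B=[back(F[c],d["centre"],.015)[:2] for d in silhouettes(c,"pad_a")]; print("   sil",np.round(sorted(B,key=lambda a:-a[1]),4).tolist())
json.dump(res,open("res.json","w"))
E
```

```text
tile_white wrist 0.76 [ 0.4592  0.1265 -0.2899] 0.074
tile_white top 0.61 [ 0.4596  0.1272 -0.1909] 0.098
tile_white side 0.78 [ 0.4585  0.1281 -0.1487] 0.171
  ALL [ 0.4593  0.1272 -0.1994] 0.127
tile_light wrist 0.71 [ 0.4434  0.2531 -0.2204] 0.103
tile_light top 0.69 [ 0.4434  0.2529 -0.1806] 0.078
tile_light side 0.69 [ 0.4434  0.2567 -0.2014] 0.07
  ALL [ 0.4434  0.2543 -0.2174] 0.1
tile_mid wrist 0.68 [ 0.4365 -0.0266 -0.2504] 0.065
tile_mid top none
tile_mid side 0.86 [ 0.4365 -0.0269 -0.2547] 0.119
  ALL [ 0.4363 -0.0263 -0.2435] 0.096
tile_dark wrist 0.74 [ 0.4552 -0.1684 -0.0348] 0.063
tile_dark top none
tile_dark side 0.53 [ 0.4551 -0.1657 -0.0466] 0.118
  ALL [ 0.455  -0.1682 -0.0298] 0.101
wrist [[0.6028, 0.0439], [0.6015, -0.031], [0.6091, -0.1074], [0.613, -0.1746]] [[0.6011, 0.0958]]
   sil [[0.6027, 0.0411], [0.5993, -0.0322], [0.6073, -0.1039]]
top [[0.6014, 0.0468], [0.6034, -0.0307], [0.6134, -0.1029], [0.6141, -0.1777]] [[0.602, 0.1014]]
   sil [[0.6509, 0.3418], [0.6074, 0.0447], [0.6035, -0.0265], [0.6073, -0.1004], [0.6129, -0.1773]]
side [[0.6076, 0.0324], [0.6116, -0.0381], [0.61, -0.1011], [0.6094, -0.1796]] [[0.6028, 0.1057]]
   sil [[0.5998, 0.0435], [0.605, -0.0255], [0.6131, -0.1003], [0.6067, -0.1762]]
```

```bash
python3 - <<'E'
from pose import *
import json
F={c:shot(c) for c in ("top","side")}
fm=[]
for c in F:
    f=F[c]; a=f["img"].astype(int)
    m=((a[:,:,0]-a[:,:,2])>25).astype(np.uint8)
    w=np.zeros_like(m)
    q=proj(f,box(.13,.45,0,.012)+[.606,-.066,0]); cv2.fillConvexPoly(w,cv2.convexHull(q.astype(np.int32)),1)
    m=m*w
    n,l,st,_=cv2.connectedComponentsWithStats(m); k=1+st[1:,4].argmax()
    h=cv2.convexHull(np.argwhere(l==k)[:,::-1].astype(np.int32)); M=np.zeros((480,640),np.uint8); cv2.fillConvexPoly(M,h,1)
    o=f["img"][:,:,::-1].copy(); cv2.polylines(o,[h],True,(0,255,0),1); cv2.imwrite(f"pics/strip_{c}.png",o)
    print(c,fit([(f,M.astype(float))],[box(.074,.390,0,.012)],.606,-.066,0,np.arange(-.3,.31,.05))); fm.append((f,M.astype(float)))
p,e=fit(fm,[box(.074,.390,0,.012)],.606,-.066,0,np.arange(-.3,.31,.05)); print(p,e)
u=np.array([-np.sin(p[2]),np.cos(p[2])])
pads=[(p[:2]+u*d).tolist() for d in (.108,.036,-.036,-.108)]; print(np.round(pads,4))
json.dump(dict(yaw=p[2],pads=pads),open("strip.json","w"))
h=np.hstack([cv2.imread("pics/strip_top.png")[150:250,280:510],cv2.imread("pics/strip_side.png")[130:230,200:340]]);cv2.imwrite("pics/st.png",cv2.resize(h,None,fx=2,fy=2))
E
```

```text
top (array([ 0.60874906, -0.06761468,  0.02421423]), np.float64(0.019166071075178093))
side (array([ 0.60775158, -0.06817651,  0.02131226]), np.float64(0.028408427332114905))
[ 0.60809142 -0.06768566  0.02341604] 0.02723314901289947
[[ 0.6056  0.0403]
 [ 0.6072 -0.0317]
 [ 0.6089 -0.1037]
 [ 0.6106 -0.1757]]
```

View pics/st.png

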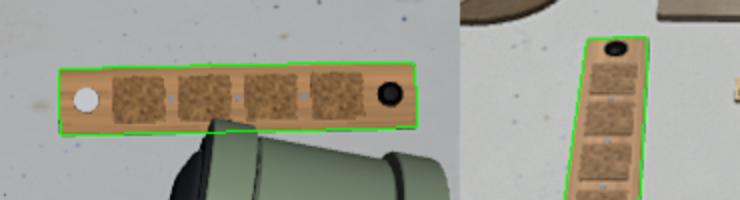

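```bash
cat > pp.py <<'E'
from pose import *
import json
res=json.load(open("res.json"));S=json.load(open("strip.json"))
H=.15
def cl(): return round(get_state()["clock"],1)
def pick_place(n,i):
    x,y,a=res[n]
    movep([x,y,H],down(a)); move_l([x,y,.021],.2); grab(40); g=get_state()["finger_gap"]; print(n,"gap",g,cl())
    if g<.05 or g>.3: print("suspicious"); 
    move_l([x,y,H],.2); print("gap",get_state()["finger_gap"],get_state()["contact_force"])
    px,py=S["pads"][i]
    movep([px,py,H],down(S["yaw"])); move_l([px,py,.052],.2); hit=move_l([px,py,.035],.05,until_force=5)
    print("hit",hit,get_state()["position"],get_state()["contact_force"],get_state()["finger_gap"])
    let_go(); move_l([px,py,H],.2); print(cl())
E
python3 - <<'E'
from pp import *
pick_place("tile_dark",3)
movep([.42,.12,.30],down(np.pi/2)); shot("wrist","p1.png"); shot("top","p1t.png"); shot("side","p1s.png"); print(cl())
E
```

```text
tile_dark gap 0.1340885884346565 7.3
gap 0.1341173507543532 [-0.34864755  0.33195373 -0.85771587]
hit True [ 0.61139561 -0.17609157  0.03613896] [-0.47783125 -0.5953556   5.17115818] 0.13446271634936544
11.2
12.8
```

View pics/p1s.png

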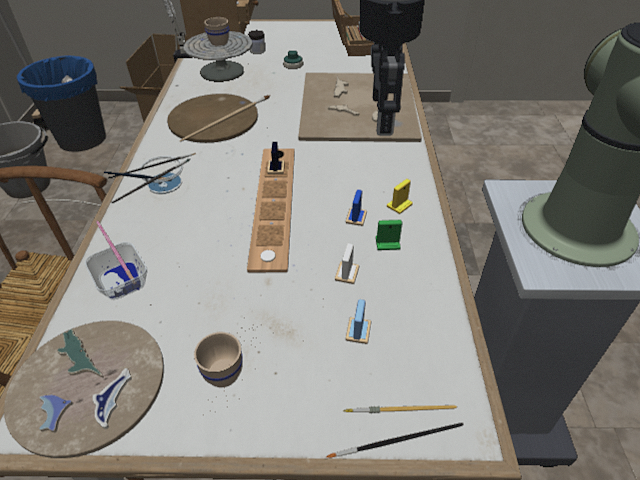

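The side view shows the dark tile upright on pad_d at (276,158), and nothing else has moved. I'll check its fit with numbers.

```bash
cat > chk.py <<'E'
from pp import *
def check(items,cams=("wrist","top","side")):
    for c in cams:
        f=shot(c)
        for n,i in items:
            xy=np.array(S["pads"][i]); b=masks(c,f,n,xy)
            if b is None: print(n,c,"none");continue
            p,e=fit([(f,b[1])],TILE,xy[0],xy[1],.015,np.arange(-.6,.61,.15))
            u=np.array([-np.sin(S["yaw"]),np.cos(S["yaw"])]);d=p[:2]-xy
            print(n,c,"across %.1f along %.1f mm yaw %.3f err %.3f"%(1e3*(d@[u[1],-u[0]]),1e3*d@u,p[2]-S["yaw"],e))
E
python3 - <<'E'
from chk import *
check([("tile_dark",3)])
E
```

```text
tile_dark wrist across -0.4 along 0.1 mm yaw 0.090 err 0.071
tile_dark top across 1.8 along -0.6 mm yaw -0.017 err 0.086
tile_dark side across -0.7 along 4.9 mm yaw 0.039 err 0.123
```

```bash
python3 - <<'E'
from chk import *
pick_place("tile_mid",2)
pick_place("tile_white",0)
pick_place("tile_light",1)
movep([.40,.0,.32],down(np.pi/2)); shot("wrist","e.png"); shot("side","es.png"); 
check([("tile_white",0),("tile_light",1),("tile_mid",2),("tile_dark",3)])
movep([.35,.2,.32],down(np.pi/2)); shot("top","et.png"); shot("side","es.png")
check([("tile_white",0),("tile_light",1),("tile_mid",2),("tile_dark",3)],("top","wrist"));print(cl())
E
```

```text
tile_mid gap 0.13190188468919994 15.9
gap 0.13369427026758054 [ 0.39195777  0.18580821 -1.92667004]
hit True [ 0.60984055 -0.10391572  0.03606977] [-0.20208285  0.26352813  2.72453181] 0.1327296187279512
19.9
tile_white gap 0.1374376910063588 22.4
gap 0.13635378397199796 [-0.33832338 -0.39649285 -0.93746709]
hit True [0.6065566  0.04028134 0.03619044] [-0.23602342  0.25505025  3.22181142] 0.1361625103381785
26.4
tile_light gap 0.13869725963441762 28.9
gap 0.1354836516738493 [ 0.06199501  0.18434569 -1.98066367]
hit True [ 0.60820159 -0.03179952  0.03615113] [0.24091845 0.187725   3.70399175] 0.13473800405199376
33.4
tile_white wrist none
tile_light wrist across 0.1 along -0.7 mm yaw -0.014 err 0.065
tile_mid wrist none
tile_dark wrist none
tile_white top across 0.0 along 0.4 mm yaw 0.004 err 0.067
tile_light top across 2.2 along 0.1 mm yaw -0.235 err 0.220
tile_mid top across 1.1 along -1.0 mm yaw -0.033 err 0.083
tile_dark top across 1.3 along 0.2 mm yaw 0.032 err 0.122
tile_white side across 0.3 along 1.9 mm yaw -0.002 err 0.076
tile_light side across -0.4 along -1.2 mm yaw 0.041 err 0.327
tile_mid side across 0.3 along 0.7 mm yaw 0.026 err 0.360
tile_dark side across 0.2 along -1.5 mm yaw -0.013 err 0.408
tile_white top across 0.3 along 0.7 mm yaw 0.009 err 0.078
tile_light top across 0.7 along -0.8 mm yaw 0.003 err 0.080
tile_mid top across 1.5 along 0.8 mm yaw 0.043 err 0.076
tile_dark top across 1.6 along 0.4 mm yaw 0.019 err 0.107
tile_white wrist across 7.2 along 10.0 mm yaw 1.072 err 0.546
tile_light wrist across -25.4 along -9.7 mm yaw 0.899 err 0.924
tile_mid wrist across 0.1 along -0.2 mm yaw 0.141 err 0.203
tile_dark wrist across -0.7 along -0.5 mm yaw 0.093 err 0.099
37.0
```

View pics/es.png

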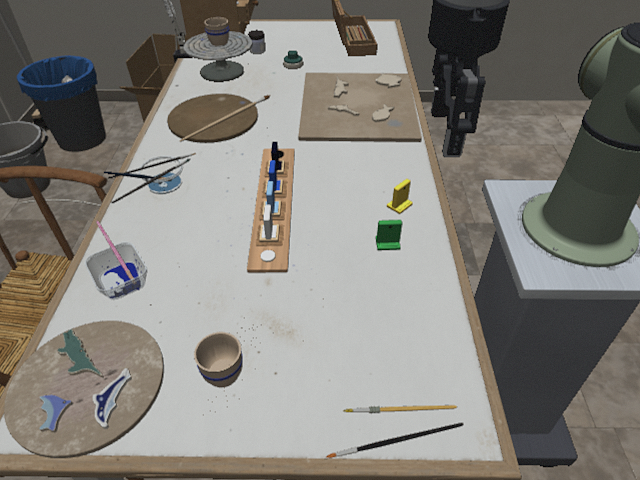

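View pics/et.png

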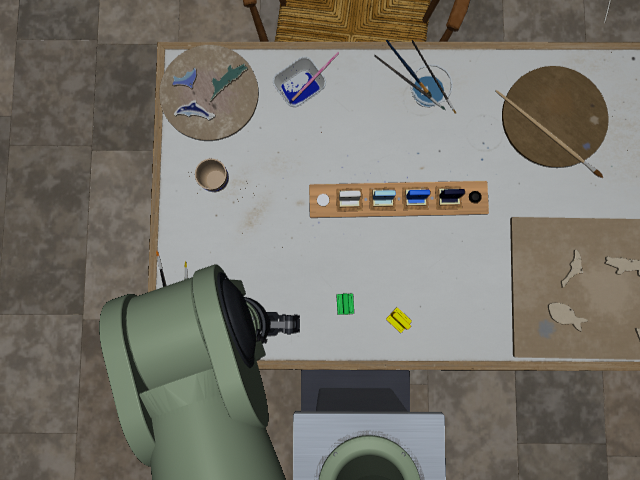

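The top view shows white (349,198), light (383,198), mid (418,197) and dark (451,196). All four stand upright and centred on their pads, running from the white button (323,200) to the black one (475,198). The cup is unmoved at (212,175), and the robot is clear of everything.

```bash
python3 -c "
from cell import *
sleep(0.5); print(get_state()['clock']); sign_off()"
```

```text
37.5333
the job is handed in; nothing more can be done
```

All four tiles now stand upright on their pads in order of shade: white on pad_a next to the white button, then light blue, mid blue and near-black next to the black button. I handed the job in at 37.5 s of the 96 s allowed; no verdict was reported.

- **Last check, top camera:** with the arm clear of the view, every tile was within about 2 mm of its pad centre and within 0.05 rad of the strip's direction.
- **Other objects:** in the pictures the cup and the green and yellow look-alikes had not moved. I did not measure the cup's position.
- **Checks that disagreed:**
    - **Wrist camera:** it gave no reading for three tiles in one view. In the last view its fits for white and light blue were nonsense, with errors of 0.55 and 0.92. Its mid-blue yaw of 0.14 rad also came from a poor fit.
    - **Top camera:** one earlier reading of light blue, 0.235 rad off, was also a poor fit.
    - **Side camera:** its fits for light blue, mid blue and dark were poor, because the tiles hide one another there. They still put every tile within 2 mm.

I set the poor fits aside, since the clear top and side pictures both show the tiles upright and in place.

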